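# Pin the sliding stop to its hidden hole

### The job

Lock the sliding stop of the saw fence: take the locking pin out of its wooden block and put it into the bushing on top of the stop. Pressing lightly, slide pin and stop together along the rail, away from the end where the stop plate's wooden upright stands, until the tip drops into the hole hidden in the rail below, then push the pin fully home, gently all the way, and let go. Leave the jar, the wood offcut and the screwdriver alone.

Things in the scene. Friction and masses are not known exactly. Their poses are not given: they have to be found in the camera images.
- lock_pin: Locking pin, loose, 70 to 170 g, standing upright in the wooden block. Steel shank 12 mm in diameter, 40 mm long, tip chamfered 2 mm; above it a black cylindrical knob 24 mm in diameter, 42 mm tall (82 mm in all). Origin: centre of the tip; z points up to the knob, whose flat underside is at z = 40 mm. At the start the tip is 6 mm, the knob 46 to 88 mm above the table.
- pin_knob (a point): Point on the pin's axis inside the knob, 64 mm above the tip: a good height to grip, from any side (24 mm wide).
- block: Fixed wooden block, 90 x 70 x 32 mm (x, y, z), origin at the centre of its underside on the table. The pin stands in a 15 mm blind hole in the middle of its top, 26 mm deep.
- rail: Fixed fence rail lying on the table: dark steel foot 110 x 370 x 10 mm, aluminium channel on it, up to 36 mm high. Origin: centre of the underside; local y runs along the rail (sliding direction), z up. In the channel, under the stop plate, lies a flat steel strip with one hidden hole, 14 mm in diameter, at local x = 0 and somewhere between local y = +5 and +50 mm; just where is not given.
- strip_mid (a point): Fixed point on the top face of the hidden strip, at the rail's middle (local 0, 0), 34 mm above the table; a pin that stands on the strip has its tip at this height. It is not the hole.
- home_tip (a point): Fixed point at the rail's middle, 16 mm above the table: the height of the tip when the pin is fully home (18 mm into the strip, knob resting on the bushing). It is not the hole. A stiff dust plug fills the hole from 2 mm below the strip's top; it takes a steady push of about 5 N to go down and stays where pushed, so the pin does not sink in by its own weight.
- bush_mouth (a point): Centre of the top opening of the bushing in the stop: a square steel boss 36 x 36 mm with a 13.5 mm through hole with a 2 mm chamfer. This mouth is 56 mm above the table, the hole's lower end 36 mm. It moves with the stop.
- stop (a joint): Position in metres of the sliding stop along the rail's local +y; the bushing is at local (0, value). The stop is a grey plate 90 x 240 x 8 mm covering the rail, top 44 mm above the table, bushing in its middle. Travel -0.06 to 0.06; it starts between -0.055 and -0.02, so it has to slide towards local +y. About 2 N of friction and a little damping.
- upright_top (a point): Top centre of the wooden upright on the stop plate's -y end, 114 mm from the bushing's axis: 70 mm wide across the rail, 12 mm thick, 30 mm above the plate, 74 mm above the table. The stop has to slide the other way, away from this end.
- jar: Bystander: glass screw jar with metal cap, 70 mm in diameter, 100 mm tall, origin at the centre of its underside. Leave alone.
- offcut: Bystander: light wood offcut 70 x 160 x 35 mm, origin at the centre of its underside. Leave alone.
- screwdriver: Bystander: screwdriver about 200 mm long lying on the table. Leave alone.
Mind the look-alikes: they are no part of the job. Leave any yellow look-alike of the lock_pin alone.

How it is judged (in metres and radians):
On the way, in this order (a step that is already met when the one before it is completed fails the run):
1. the pin is in the stop's bushing, its tip in the bushing's lower part or on the hidden strip (z of lock_pin in the frame of rail below 0.041 m and horizontal distance between lock_pin and bush_mouth below 0.004 m), for 0.1 s.
2. the pin's tip has dropped at least 4 mm into the hidden hole (z of lock_pin in the frame of rail below 0.03 m and horizontal distance between lock_pin and bush_mouth below 0.004 m), for 0.1 s.
At the end, for the whole second after the job is handed in: The pin stands upright (within 7 degrees) and still in the bushing (within 4 mm of its axis), its tip in the hidden hole and fully home: tip less than 19 mm above the table, within 3 mm of the knob resting on the bushing (z of lock_pin in the frame of rail below 0.019 m and horizontal distance between lock_pin and bush_mouth below 0.004 m and angle between lock_pin's own z axis and vertical below 0.12 rad and linear speed of lock_pin below 0.02 m/s); the robot touches nothing.
It fails at once if the pin pressed on the stop, strip or rail with more than 40 N (contact force between lock_pin and rail above 40 N).
It fails at once if the robot presses on the rail or stop with more than 40 N (contact force between any of the fingers, the arm and rail above 40 N).
It fails at once if a bystander moved more than 30 mm (distance of any of jar, offcut, screwdriver from where it was at the start of the episode above 0.03 m).
It also fails if it takes over 61 s, if anything falls off the work surface, if the arm or the gripper's body presses on something with over 40 N, if the wrist force passes 120 N, or if a joint passes its speed limit or range.

### The arm

A 6-joint arm with a two-finger parallel gripper is mounted at the origin on the work surface. World frame = base frame: x ahead of the robot, y to its left, z up, the work surface at z = 0. Lengths are in m, angles in degrees, forces in N, time in s.
With the tool pointing down it reaches from about 0.35 to 0.875 m from the base axis. Payload 4.2 kg.
Tool frame: the origin (TCP) lies between the finger pads; the fingertips stand 14 mm ahead of it and the grasp point (between the pads) lies 5 mm behind it; x points along the fingers, y is the direction in which the jaws open and shut, and the axes are right-handed (so a half turn about x gives the same grasp; the last joint's range is limited). The gripper opens to 87 mm and grips with 3 to 60 N. Pads are 19 mm wide; open, the fingers measure 117 mm over their backs; the gripper's body (75 mm by 190 mm) begins 51 mm behind the grasp point.
Start: joints at [-54.912, 22.042, 0.453, 0, -68.411, -14.817], TCP at [0.217, -0.586, 0.237] pointing down, gripper open.
Joint ranges: [-179.83, 179.83], [-69.29, 118.12], [-61.27, 80.66], [-181.25, 117.63], [-171.15, -9.14], [-177.46, 177.46]. Speed limits (degrees/s): [159.86, 159.86, 180, 180, 180, 180].

### API

Orientations are given as a 3x3 rotation matrix whose columns are the frame's x, y, z axes.
In Python, from station import r, imaging, job gives the robot as it stands. The module is installed in compiled form; this text tells all that it offers.
- The arm moves only by the tool apply_moves, never from a script. Its arguments are lists of equal length, an entry for each row: "xyz": the shift along the tool's x, y, z in m, a list of three; "twist": the turn about the tool's x in degrees; "claw": the opening, from 0 (shut) to 1 (fully open). A call has 1 to 12 rows; each row shifts and turns the pose as measured when the row begins, along the tool's axes as they then stand; what a row does not reach is not made up. A row lasts 1/10 s, in which the tool goes at most 50 mm and 8.59 degrees, less where a joint would pass 70% of its speed; a pose out of reach is approached as far as the arm can. A call is refused whole if a number of a shift passes 0.05 or a number of a turn 8.59, either way. A call with a gripper value outside its range is refused whole. The fingers move at their own pace and stop on an object; the grip force is fixed at half the most. Time passes only in rows, so rows that do not move let the fingers close. It gives the time, the measured TCP pose, the force and the opening at its end, in the units of the state.
- r.sense(): the state, without advancing time (a new reading comes with each control period).
- imaging.capture(name): name is "scene" or "top" or "wrist"; returns a dict with "pixels" (420x560x3 uint8, red, green, blue), "mtx" (3x3 intrinsics, pixels), "view" (4x4, takes a point from world to camera coordinates). Camera axes: x right, y down, z forward; pixel columns grow to the right and rows downward; lengths in m; the calibration is good to about 2 mm. The wrist camera is an equidistant fisheye: a pixel r from the principal point sees the ray r / f radians off the axis. A picture is of the moment at which its call begins. There is no depth.
- job.finish_job(): hands the job in, once; it reports no verdict.
Trained networks look in a picture, given as the dict that the camera call returned (one of the last four; its "shot" number tells which), for a name from the list of things; names that differ only in an ending like _2 or _b are one class to them, and where a whole thing is asked for, a point or a joint stands for the part that bears it (a point fixed in the world has none). Each returns a list of dicts, best first, with "p" (0 to 1); they miss things now and then, are a little off and sometimes report something else, mostly with a low value. They report only what shows in the picture. A call takes as long as a camera call. They do not tell look-alikes from the thing itself.
- imaging.regions_of(query, picture): "mask" (420x560 bool, what is visible of it) and "centre" ([column, row] in pixels, amid what is visible of it).
The state is a dict: "time_s": time; "joints": joint angles; "joint_velocities": joint speeds; "effort": joint torques, N m; "tcp_pos": TCP position; "ee_rot": TCP orientation; "wrist_force": force on the tool from outside, world axes, zero at the start; "moment": the same for the moment, N m; "gripper_width": opening from 0.0 (shut) to 1.0 (fully open).
Only numpy, scipy, OpenCV 4.12 (cv2) and the standard library are available. Lean on these libraries where they do the work, as an engineer would, in place of code of your own. Each camera call takes 0.05 s, during which the arm holds its last target.

## Working session

There is one attempt and no reset: what is moved stays moved. The work goes in short steps, Python scripts to look and compute and a tool call to move; the robot and the scene stay as the last step left them, time stands still between calls to the robot, and variables do not carry over. Pictures are saved under pics/ and viewed, and the job is handed in when it is done.

Besides the shell and the picture viewer there is one more tool, called after "Request:" as name(argument=value, ...) on one line, values as JSON. apply_moves: Moves the arm, as the interface text tells. Its arguments: {"type":"object","properties":{"xyz":{"type":"array","items":{"type":"array","items":{"type":"number"}}},"twist":{"type":"array","items":{"type":"number"}},"claw":{"type":"array","items":{"type":"number"}}},"required":["xyz","twist","claw"]}

```bash
mkdir -p pics
cat > h.py <<'E'
import numpy as np, cv2
from station import r, imaging, job
def save(p,n,crop=None,s=1):
    im=p["pixels"][:,:,::-1]
    if crop: x0,y0,x1,y1=crop; im=im[y0:y1,x0:x1]
    cv2.imwrite("pics/"+n,cv2.resize(im,None,fx=s,fy=s,interpolation=cv2.INTER_CUBIC))
def ray(p,uv):
    V=np.array(p["view"]);K=np.array(p["mtx"])
    d=np.linalg.inv(K)@np.array([uv[0],uv[1],1.]);R=V[:3,:3];c=-R.T@V[:3,3]
    return c,R.T@d
def atz(p,uv,z):
    c,d=ray(p,uv);return c+d*(z-c[2])/d[2]
def proj(p,X):
    V=np.array(p["view"]);K=np.array(p["mtx"]);q=V[:3,:3]@X+V[:3,3];q=K@q;return q[:2]/q[2]
E
python3 - <<'E'
from h import *
for n in("scene","top"):
    p=imaging.capture(n);save(p,n+"0.png",s=1.4)
    V=np.array(p["view"]);print(n,-V[:3,:3].T@V[:3,3],V[2,:3])
    for q in("lock_pin","block","rail","stop","upright_top","jar","offcut","screwdriver"):
        for d in imaging.regions_of(q,p)[:3]:print(n,q,round(d["p"],2),np.round(d["centre"]),d["mask"].sum())
print(r.sense())
E
```

```text
scene [0.92684816 0.30928798 0.6493741 ] [-0.47992588 -0.3566776  -0.80153118]
scene lock_pin 0.69 [419. 227.] 347
scene lock_pin 0.57 [384. 185.] 349
scene block 0.93 [407. 246.] 1896
scene rail 0.7 [225. 190.] 8794
scene stop 0.8 [211. 173.] 4767
scene stop 0.65 [126. 225.] 2351
scene upright_top 0.96 [211. 174.] 4746
scene jar 0.83 [126. 226.] 2260
scene jar 0.73 [417. 226.] 368
scene offcut 0.79 [208. 314.] 4924
scene screwdriver 0.23 [417. 226.] 358
top [0.48330113 0.06351041 1.31806146] [ 0.10092231 -0.01426463 -0.99479204]
top lock_pin 0.69 [220. 306.] 101
top block 0.94 [188. 282.] 1056
top rail 0.39 [167. 160.] 418
top stop 0.96 [347. 236.] 3844
top upright_top 0.57 [348. 237.] 3775
top jar 0.67 [358. 160.] 888
top jar 0.22 [338. 239.] 6843
top offcut 0.91 [269. 149.] 1969
top screwdriver 0.63 [171. 161.] 472
{'time_s': 0.9, 'joints': array([-5.49130500e+01,  2.20412258e+01,  4.52073881e-01, -6.40131031e-04,
       -6.84120505e+01, -1.48168841e+01]), 'joint_velocities': array([-0.01570771,  0.05896726, -0.05584464, -0.04992449, -0.04088122,
       -0.0197866 ]), 'effort': array([ 1.89818893e-04, -3.90454316e+01,  1.87621683e+01,  4.22439426e+00,
        1.55083754e-02, -2.92554955e-05]), 'tcp_pos': array([ 0.21654359, -0.5862549 ,  0.23654942]), 'ee_rot': array([[-3.56217205e-06, -3.46441749e-01,  9.38071487e-01],
       [ 2.31438995e-05,  9.38071487e-01,  3.46441749e-01],
       [-1.00000000e+00,  2.29447173e-05,  4.67644100e-06]]), 'wrist_force': array([ 0.46983479, -0.79065882,  0.57455312]), 'moment': array([-0.02785863, -0.0137617 ,  0.0006015 ]), 'gripper_width': 1.0053854248280907}
```

View pics/scene0.png

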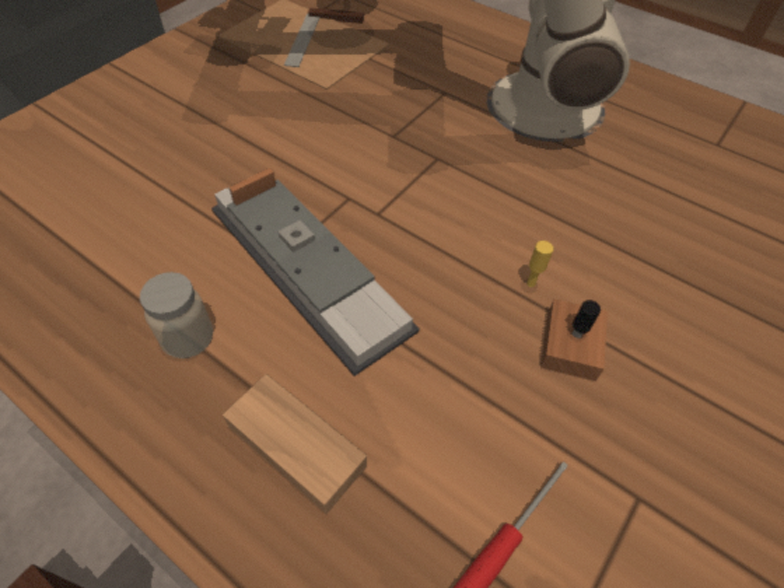

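View pics/top0.png

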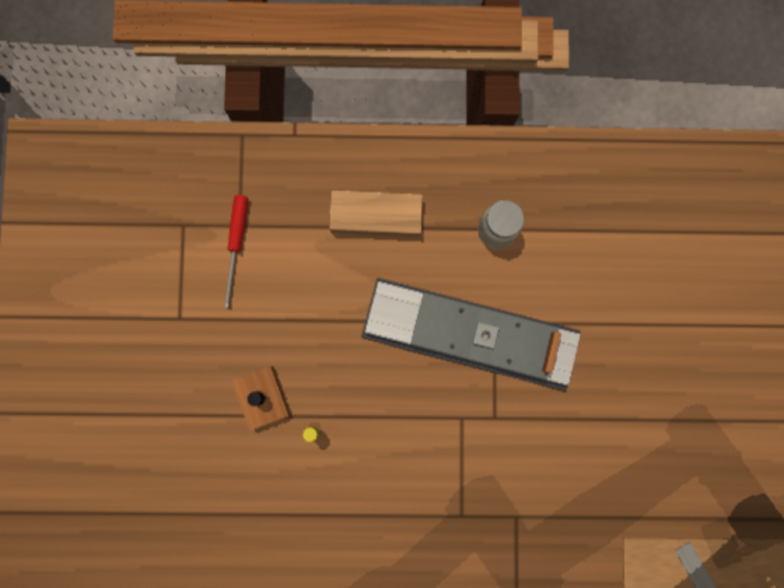

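The lock_pin candidates are the black knob in the block (scene 419,227; top 183,285) and the yellow one on the table (scene 387,183; top 221,311). The black one standing in the wooden block fits the description. I'll confirm that in a crop and measure.

```bash
cat > m.py <<'E'
from h import *
t=imaging.capture("top");s=imaging.capture("scene")
a=cv2.resize(t["pixels"][255:325,155:235,::-1],(400,350),interpolation=cv2.INTER_CUBIC)
b=cv2.resize(s["pixels"][165:275,370:440,::-1],(223,350),interpolation=cv2.INTER_CUBIC)
cv2.imwrite("pics/pin.png",np.hstack([a,b]))
save(t,"rail_t.png",(250,190,425,290),4);save(s,"rail_s.png",(140,110,310,275),3.5)
def dark(p,x0,y0,x1,y1,th):
    g=p["pixels"][y0:y1,x0:x1].max(2);m=(g<th).astype(np.uint8)
    n,l,st,c=cv2.connectedComponentsWithStats(m);k=1+np.argmax(st[1:,4]);print(st[k],c[k]+[x0,y0]);return c[k]+[x0,y0],st[k]
ct,_=dark(t,165,270,205,300,40)
cs,_=dark(s,400,205,440,245,40)
P,_=(lambda A,b:np.linalg.lstsq(A,b,rcond=None)[:2])(*(lambda rs:(np.vstack([np.eye(3)-np.outer(d,d)/(d@d) for c,d in rs]),np.hstack([(np.eye(3)-np.outer(d,d)/(d@d))@c for c,d in rs])))([ray(t,ct),ray(s,cs)]))
print("knob tri",P, proj(t,P)-ct,proj(s,P)-cs, "top@.067",atz(t,ct,.067),atz(t,ct,.085),"scene@.067",atz(s,cs,.067))
# top corners of foot via regions
for p,n in((t,"t"),(s,"s")):
    for q in ("block","rail","stop"):
        d=imaging.regions_of(q,p)[0];m=d["mask"].astype(np.uint8)
        rc=cv2.minAreaRect(cv2.findNonZero(m));print(n,q,round(d["p"],2),np.round(cv2.boxPoints(rc),1).tolist())
E
python3 m.py
```

```text
[13 11 11  8 71] [183.08450704 284.61971831]
[  9  10  19  23 267] [418.2247191  226.19101124]
knob tri [0.45189218 0.27483133 0.06578692] [-0.55654189  0.1495728 ] [-0.78826813 -0.16180552] top@.067 [0.45227988 0.273353   0.067     ] [0.45272621 0.27033383 0.085     ] scene@.067 [0.45235192 0.27612662 0.067     ]
t block 0.58 [[163.8000030517578, 271.1000061035156], [194.3000030517578, 258.8999938964844], [208.8000030517578, 295.1000061035156], [178.3000030517578, 307.29998779296875]]
t rail 0.64 [[257.6000061035156, 241.0], [269.0, 196.6999969482422], [416.0, 234.6999969482422], [404.6000061035156, 279.0]]
t stop 0.95 [[292.29998779296875, 244.1999969482422], [301.8999938964844, 208.0], [402.29998779296875, 234.60000610351562], [392.70001220703125, 270.79998779296875]]
s block 0.72 [[384.6000061035156, 265.70001220703125], [392.1000061035156, 213.0], [437.79998779296875, 219.5], [430.29998779296875, 272.20001220703125]]
s rail 0.72 [[141.8000030517578, 149.3000030517578], [185.39999389648438, 108.5999984741211], [302.3999938964844, 234.0], [258.79998779296875, 274.70001220703125]]
s stop 0.96 [[151.0, 146.0], [184.0, 113.0], [269.0, 198.0], [236.0, 231.0]]
```

View pics/pin.png

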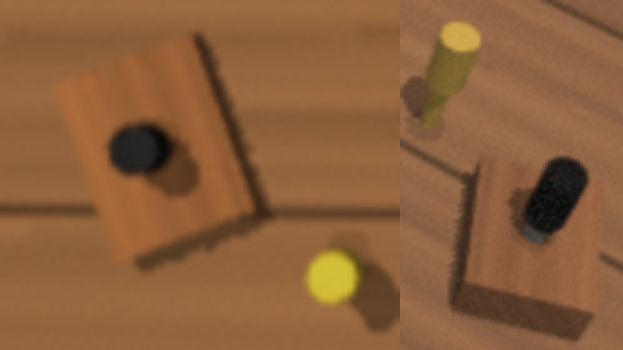

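View pics/rail_t.png

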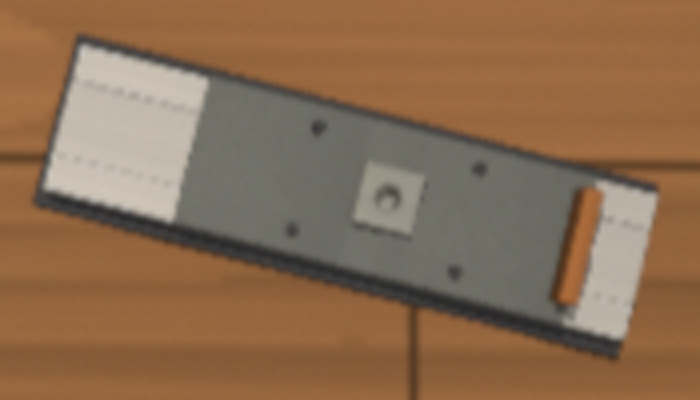

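View pics/rail_s.png

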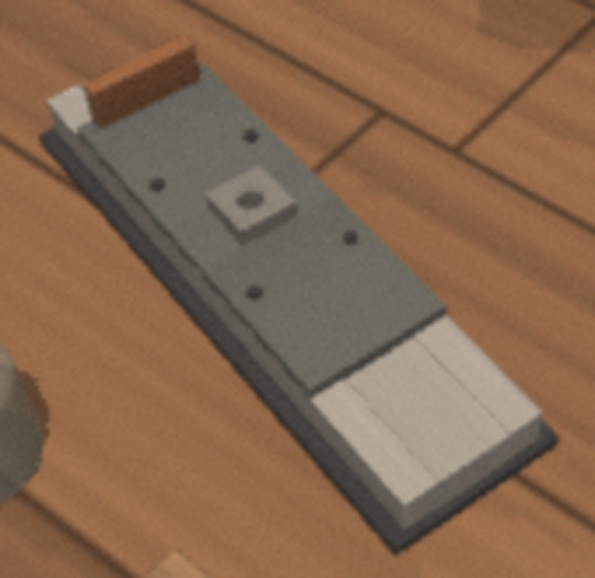

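```bash
cat > fit.py <<'E'
from h import *
from scipy.optimize import least_squares
t=imaging.capture("top");s=imaging.capture("scene")
T=lambda u,v:np.array([250+u/4-.5+.125,190+v/4-.375]);S=lambda u,v:np.array([140+u/3.5-.36,110+v/3.5-.36])
ob=[(t,T(80,37),.055,.185,.01,0),(t,T(658,185),.055,-.185,.01,0),(t,T(617,357),-.055,-.185,.01,0),(t,T(37,203),-.055,.185,.01,0),
(t,T(208,75),.045,.12,.044,1),(t,T(175,222),-.045,.12,.044,1),(t,T(389.5,199.5),0,0,.056,1),(t,T(388,198),0,0,.054,1),
(s,S(397,550),.055,.185,.01,0),(s,S(556,438),-.055,.185,.01,0),(s,S(42,133),.055,-.185,.01,0),(s,S(313,390),.045,.12,.044,1),(s,S(443,312),-.045,.12,.044,1),(s,S(251,200),0,0,.056,1)]
def res(x,st=None):
    o=[]
    for p,uv,a,b,z,k in ob:
        if st is not None and p is not st: continue
        b=b+k*x[3];c,sn=np.cos(x[2]),np.sin(x[2])
        o+=list(proj(p,np.array([x[0]+c*a-sn*b,x[1]+sn*a+c*b,z]))-uv)
    return np.array(o)
for st in(None,t,s):
    f=least_squares(res,[.5,-.05,-.2,-.03],kwargs=dict(st=st));x=f.x
    print(np.round([x[0],x[1],np.degrees(x[2]),x[3]],4),"bush",np.round([x[0]-np.sin(x[2])*x[3],x[1]+np.cos(x[2])*x[3]],4));
    if st is None: print(np.round(f.fun.reshape(-1,2),1).tolist())
E
python3 fit.py
```

```text
[  0.5672  -0.0873 -14.1428  -0.0197] bush [ 0.5624 -0.1063]
[[-0.9, -1.2], [0.2, 0.2], [0.0, 0.8], [-1.7, 0.4], [0.0, 0.4], [-1.2, -0.1], [-0.8, -0.1], [-0.5, 0.3], [-1.2, -0.3], [0.8, -0.6], [-1.9, -0.1], [-1.5, 0.3], [0.8, -1.6], [-0.5, -0.6]]
[  0.5675  -0.0888 -13.9256  -0.0196] bush [ 0.5628 -0.1078]
[  0.5668  -0.0857 -14.5033  -0.0196] bush [ 0.5619 -0.1047]
```

The black knob stands in the wooden block and the yellow pin is separate, so black is the one. I'm moving over to it.

Request:
apply_moves(xyz=[[0,0,0.02],[0,0,0.02],[0,0,0.02],[0,0,0.02],[0,0.05,0],[0,0.05,0],[0,0.05,0],[0,0.05,0],[0,0.05,0],[0,0.05,0],[0,0.05,0],[0,0.05,0]], twist=[8.59,8.59,8.59,8.59,0,0,0,0,0,0,0,0], claw=[1,1,1,1,1,1,1,1,1,1,1,1])

```text
time_s: 2.6
tcp_pos: [0.3984, -0.1908, 0.2333]
ee_rot: [[-0.0, 0.259, 0.966], [0.0, 0.966, -0.259], [-1.0, 0.0, -0.0]]
wrist_force: [1.6, -0.7, 0.5]
gripper_width: 1.001
```

Request:
apply_moves(xyz=[[0,0.05,-0.007],[0,0.05,-0.007],[0,0.05,-0.007],[0,0.05,-0.007],[0.01,0.05,-0.007],[0.01,0.05,-0.007],[0.01,0.05,-0.007],[0.01,0.05,-0.007],[0.01,0.04,-0.008],[0,0.02,-0.004],[0,0.004,0],[0,0,0]], twist=[0,0,0,0,0,0,0,0,0,0,0,0], claw=[1,1,1,1,1,1,1,1,1,1,1,1])

```text
time_s: 3.8
tcp_pos: [0.4507, 0.2762, 0.1902]
ee_rot: [[0.014, 0.248, 0.969], [0.004, 0.969, -0.249], [-1.0, 0.008, 0.013]]
wrist_force: [-0.3, 0.2, -0.0]
gripper_width: 0.997
```

```bash
cat > g.py <<'E'
from h import *
import sys
w=imaging.capture("wrist");save(w,sys.argv[1],s=1.4)
t=r.sense();R=t["ee_rot"];print(t["time_s"],t["tcp_pos"],t["joints"])
V=np.array(w["view"]);print(V[2,:3],w["mtx"],-V[:3,:3].T@V[:3,3])
d=np.array([.452,.2748,.067])-t["tcp_pos"];print("to knob, tool:",R.T@d)
for q in imaging.regions_of("lock_pin",w)[:3]: print(q["p"],q["centre"])
X=V[:3,:3]@np.array([.452,.2748,.088])+V[:3,3];th=np.arctan2(np.hypot(*X[:2]),X[2]);K=np.array(w["mtx"])
print("pred knob top px",K[:2,2]+K[0,0]*th*X[:2]/np.hypot(*X[:2]))
E
python3 g.py w1.png
```

```text
3.85 [0.45079597 0.27574743 0.1903783 ] [  49.32470579   14.56212961  -17.81275836    0.55532774  -56.87233266
 -154.05442121]
[ 0.27359363 -0.06282574 -0.95979136] [[325.1922621    0.         274.80475284]
 [  0.         325.1922621  212.13511086]
 [  0.           0.           1.        ]] [0.37674679 0.29463546 0.33657325]
to knob, tool: [ 0.12337685 -0.00163088 -0.00021412]
0.65 [276.9, 209.8]
0.61 [159.8, 169.2]
pred knob top px [271.85946717 218.30647382]
```

View pics/w1.png

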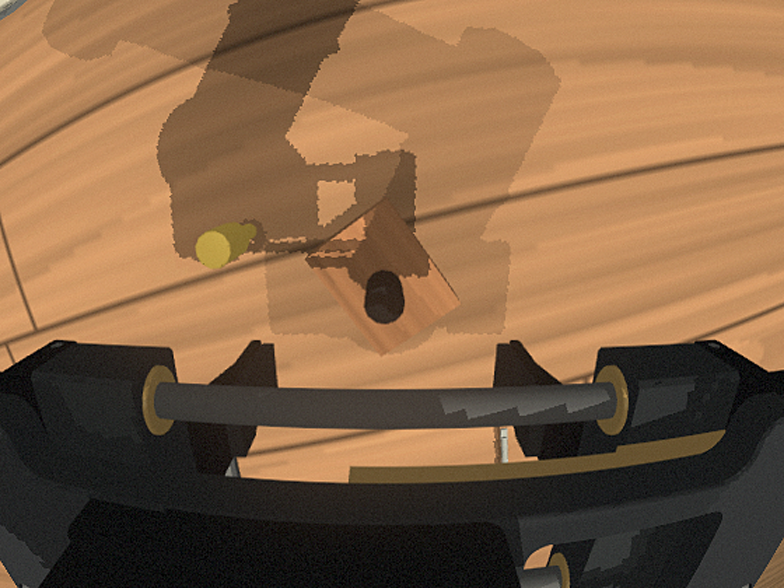

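The picture shows the black knob at (384,298), midway between the open fingers. Descending.

Request:
apply_moves(xyz=[[0.02,0,0],[0.025,0,0],[0.025,0,0],[0.025,0,0],[0.015,0,0],[0.008,0,0],[0.003,0,0],[0,0,0]], twist=[0,0,0,0,0,0,0,0], claw=[1,1,1,1,1,1,1,1])

```text
time_s: 4.7
tcp_pos: [0.4561, 0.2666, 0.0727]
ee_rot: [[0.023, 0.263, 0.965], [0.012, 0.965, -0.263], [-1.0, 0.018, 0.019]]
wrist_force: [0.3, -0.2, 0.3]
gripper_width: 1.0
```

```bash
python3 g.py w2.png
```

```text
4.75 [0.45623825 0.26686418 0.07302617] [  48.21958443   22.60662631  -26.36272055    0.80772762  -39.61508378
 -154.07544554]
[ 0.28043526 -0.05952044 -0.95802577] [[325.1922621    0.         274.80475284]
 [  0.         325.1922621  212.13511086]
 [  0.           0.           1.        ]] [0.3811733  0.28497218 0.21859706]
to knob, tool: [ 0.00602473  0.00643342 -0.00629035]
0.68 [103.2, 198.4]
0.56 [292.2, 253.4]
pred knob top px [289.30937589 279.50479734]
```

View pics/w2.png

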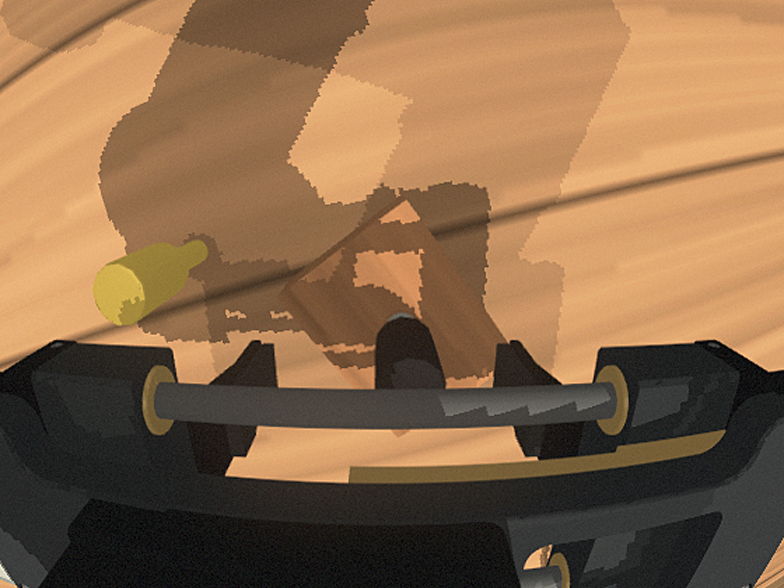

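Request:
apply_moves(xyz=[[0.002,0.003,-0.003],[0.002,0.003,-0.003],[0.001,0.002,-0.001],[0,0,0]], twist=[0,0,0,0], claw=[1,1,1,1])

```text
time_s: 5.2
tcp_pos: [0.4523, 0.279, 0.0701]
ee_rot: [[0.027, 0.262, 0.965], [0.017, 0.965, -0.262], [-0.999, 0.023, 0.022]]
wrist_force: [0.5, 1.3, -0.4]
gripper_width: 0.998
```

```bash
python3 g.py w3.png|grep -v 325
```

```text
5.25 [0.45233592 0.27889808 0.07014452] [  49.47846457   22.95505662  -26.37510267    0.89087635  -38.94530158
 -155.35184075]
 [  0.           0.           1.        ]] [0.3767353  0.29661103 0.2157955 ]
to knob, tool: [ 0.00306596 -0.0041146   0.00068202]
0.64 [85.7, 212.4]
0.59 [270.4, 261.4]
pred knob top px [265.51180576 295.65145894]
```

Request:
apply_moves(xyz=[[0.0015,-0.002,0],[0.001,-0.001,0],[0,0,0],[0,0,0]], twist=[0,0,0,0], claw=[1,1,1,1])

```text
time_s: 5.7
tcp_pos: [0.4515, 0.2753, 0.0672]
ee_rot: [[0.027, 0.262, 0.965], [0.016, 0.965, -0.263], [-1.0, 0.022, 0.021]]
wrist_force: [0.7, 0.6, -0.3]
gripper_width: 1.0
```

Run:
```python
from h import *
t=r.sense();R=t["ee_rot"];print(t["time_s"],t["tcp_pos"],t["joints"],np.round(R,4),R.T@(np.array([.452,.2748,.067])-t["tcp_pos"]))
```

```text
5.7 [0.45146066 0.27532223 0.06717376] [  49.28467075   23.02185745  -26.87068808    0.8875287   -38.42122279
 -155.18886345] [[ 0.0265  0.2622  0.9647]
 [ 0.0161  0.9648 -0.2626]
 [-0.9995  0.0225  0.0214]] [ 0.0001796  -0.00036633  0.00065372]
```

Request:
apply_moves(xyz=[[0,0,0],[0,0,0],[0,0,0],[0,0,0],[0,0,0],[0,0,0],[0,0,0],[0,0,0]], twist=[0,0,0,0,0,0,0,0], claw=[0,0,0,0,0,0,0,0])

```text
time_s: 6.5
tcp_pos: [0.4516, 0.2754, 0.0673]
ee_rot: [[0.027, 0.262, 0.965], [0.016, 0.965, -0.263], [-1.0, 0.023, 0.022]]
wrist_force: [-0.1, -0.4, 0.6]
gripper_width: 0.36
```

Request:
apply_moves(xyz=[[0,0,0],[0,0,0],[0,0,0],[0,0,0],[0,0,0]], twist=[0,0,0,0,0], claw=[0,0,0,0,0])

```text
time_s: 7.0
tcp_pos: [0.4516, 0.2753, 0.0673]
ee_rot: [[0.027, 0.262, 0.965], [0.016, 0.965, -0.263], [-1.0, 0.023, 0.022]]
wrist_force: [-0.6, -0.0, -1.0]
gripper_width: 0.266
```

Gripped at 24 mm width. Lifting out.

Request:
apply_moves(xyz=[[-0.004,0,0],[-0.008,0,0],[-0.012,0,0],[-0.012,0,0],[-0.015,0,0],[-0.015,0,0],[-0.015,0,0],[0,0,0]], twist=[0,0,0,0,0,0,0,0], claw=[0,0,0,0,0,0,0,0])

```text
time_s: 7.8
tcp_pos: [0.4493, 0.274, 0.1543]
ee_rot: [[0.028, 0.262, 0.965], [0.017, 0.965, -0.263], [-0.999, 0.024, 0.022]]
wrist_force: [0.3, 0.7, 0.1]
gripper_width: 0.265
```

Run:
```python
from h import *
t=r.sense();R=t["ee_rot"];print(t["time_s"],t["tcp_pos"],np.round(R,4),R.T@(np.array([.5624,-.1063,.17])-t["tcp_pos"]))
```

```text
7.8 [0.44932197 0.27403322 0.1542707 ] [[ 0.0277  0.2622  0.9646]
 [ 0.0175  0.9647 -0.2628]
 [-0.9995  0.0241  0.0222]] [-0.01922384 -0.3368774   0.20935968]
```

Request:
apply_moves(xyz=[[-0.003,-0.02,0.013],[-0.003,-0.036,0.023],[-0.003,-0.036,0.023],[-0.003,-0.036,0.023],[-0.003,-0.036,0.023],[-0.003,-0.036,0.023],[0,-0.036,0.023],[0,-0.036,0.023],[0,-0.03,0.018],[0,-0.016,0.01],[0,-0.006,0.003],[0,0,0]], twist=[0,0,0,0,0,0,0,0,0,0,0,0], claw=[0,0,0,0,0,0,0,0,0,0,0,0])

```text
time_s: 9.0
tcp_pos: [0.5628, -0.1059, 0.1636]
ee_rot: [[0.021, 0.26, 0.965], [0.02, 0.965, -0.261], [-1.0, 0.024, 0.015]]
wrist_force: [0.3, 0.6, -0.5]
gripper_width: 0.266
```

```bash
cat > s.py <<'E'
from h import *
t=r.sense();R=t["ee_rot"];print(t["time_s"],t["tcp_pos"],np.round(R,4).tolist(),"F",np.round(t["wrist_force"],1),"to bush",np.round(R.T@(np.array([.5624,-.1063,.125])-t["tcp_pos"]),4))
E
python3 s.py
python3 - <<'E'
from h import *
t=imaging.capture("top");s=imaging.capture("scene");w=imaging.capture("wrist")
save(s,"s4.png",(130,70,330,240),3.8);save(w,"w4.png",s=1.4);save(t,"t4.png",(290,180,410,290),5)
E
```

```text
9.0 [ 0.56283264 -0.10590498  0.16357647] [[0.0209, 0.2605, 0.9653], [0.0197, 0.9652, -0.2609], [-0.9996, 0.0245, 0.0151]] F [ 0.3  0.6 -0.5] to bush [ 0.0385 -0.0014 -0.0009]
```

View pics/s4.png

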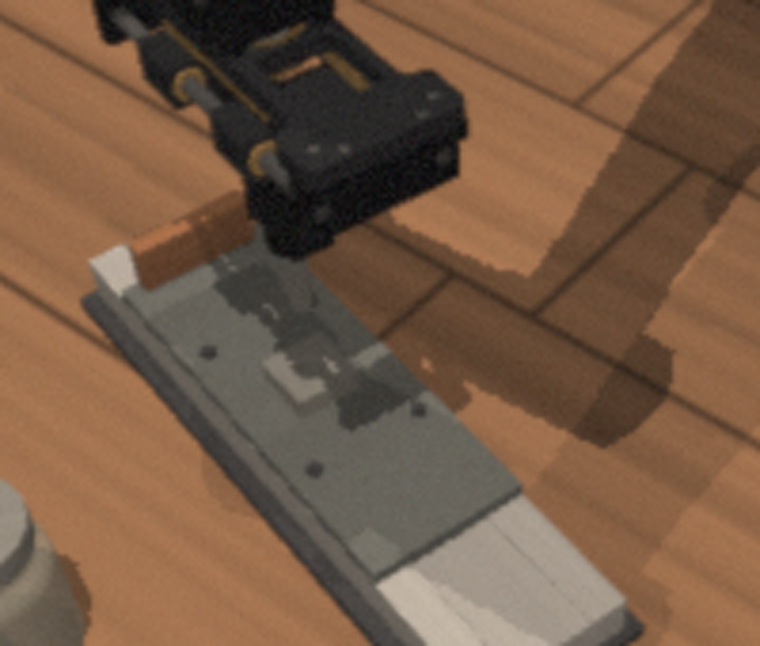

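View pics/w4.png

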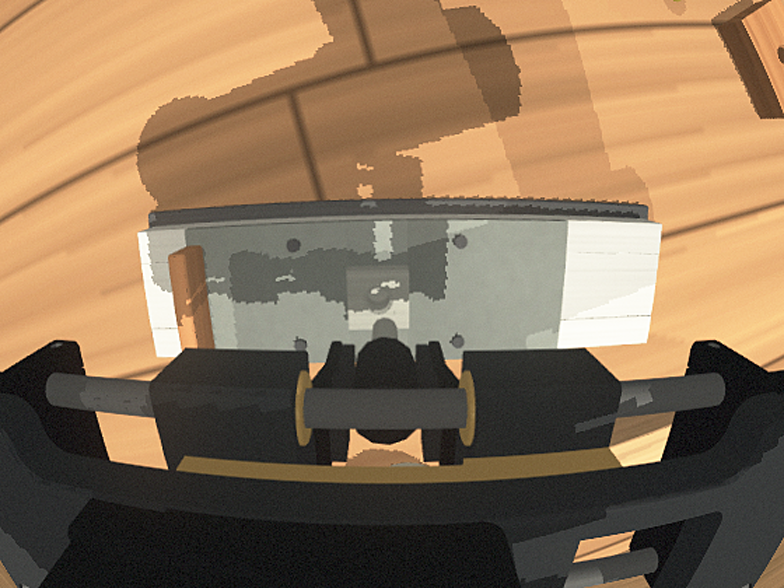

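The wrist view shows the shank (384,325 in the picture) just short of the bushing hole (378,298). I'll lower it so the tip hovers over the mouth and measure there. Tip now at ~0.102.

Request:
apply_moves(xyz=[[0.012,0,0],[0.012,-0.001,0],[0.008,0,-0.001],[0,0,0]], twist=[0,0,0,0], claw=[0,0,0,0])

```text
time_s: 9.55
tcp_pos: [0.5614, -0.101, 0.1292]
ee_rot: [[0.021, 0.253, 0.967], [0.021, 0.967, -0.254], [-1.0, 0.025, 0.015]]
wrist_force: [-0.7, -0.2, -0.9]
gripper_width: 0.268
```

```bash
cat > wm.py <<'E'
from h import *
import sys
def wray(p,uv):
    K=np.array(p["mtx"]);V=np.array(p["view"]);d=np.array(uv)-K[:2,2];rr=np.hypot(*d);th=rr/K[0,0]
    q=np.array([*(np.sin(th)*d/rr),np.cos(th)]);R=V[:3,:3];return -R.T@V[:3,3],R.T@q
def watz(p,uv,z):
    c,d=wray(p,uv);return c+d*(z-c[2])/d[2]
def wproj(p,X):
    K=np.array(p["mtx"]);V=np.array(p["view"]);q=V[:3,:3]@np.array(X)+V[:3,3];rr=np.hypot(*q[:2]);return K[:2,2]+K[0,0]*np.arctan2(rr,q[2])*q[:2]/rr
if __name__=="__main__":
    w=imaging.capture("wrist");n=sys.argv[1];save(w,n,(220,160,320,270),6)
    t=r.sense();R=t["ee_rot"];tip=t["tcp_pos"]+R[:,0]*.0613
    print("tip est",tip,t["tcp_pos"],np.round(R[:,0],3),np.round(t["wrist_force"],1))
    C=lambda u:np.round((np.array(u)-[220,160])*6+2.5)
    print("pred tip crop px",C(wproj(w,tip)),"pred bush mouth px",C(wproj(w,[.5624,-.1063,.056])))
    for b in([.5624,-.1063,.056],): 
        for ax in([.003*.244,.003*.97,0],[.003*.97,-.003*.244,0]): print(C(wproj(w,np.add(b,ax))))
    np.savez("w.npz",mtx=w["mtx"],view=w["view"])
E
python3 wm.py w5.png
```

```text
tip est [ 0.56319021 -0.09984637  0.06849638] [ 0.5618602  -0.10109549  0.12976922] [ 0.022  0.02  -1.   ] [-0.6 -0.6 -0.6]
pred tip crop px [327. 459.] pred bush mouth px [271. 430.]
[296. 429.]
[271. 453.]
```

View pics/w5.png

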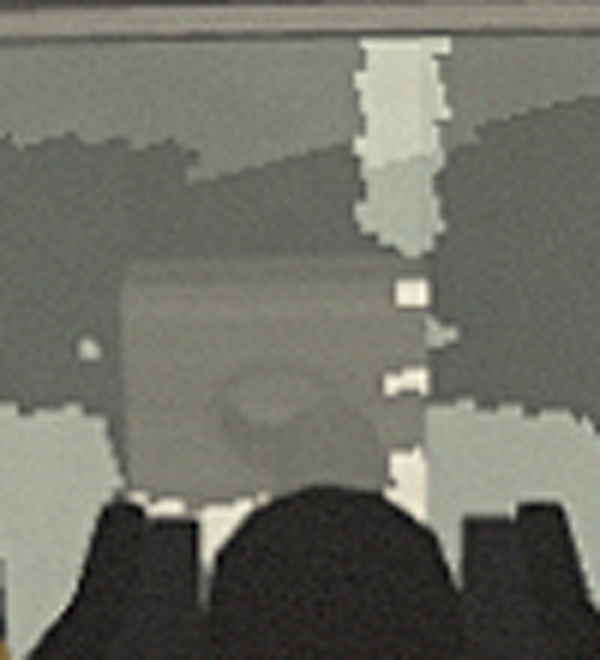

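Request:
apply_moves(xyz=[[0,-0.002,0.0005],[0,-0.002,0.0005],[0,-0.001,0],[0,0,0],[0,0,0]], twist=[0,0,0,0,0], claw=[0,0,0,0,0])

```text
time_s: 10.1
tcp_pos: [0.5625, -0.1067, 0.1308]
ee_rot: [[0.024, 0.253, 0.967], [0.02, 0.967, -0.253], [-1.0, 0.026, 0.018]]
wrist_force: [0.2, 0.5, -1.1]
gripper_width: 0.266
```

```bash
python3 wm.py w6.png
```

```text
tip est [ 0.56405823 -0.10550298  0.06956784] [ 0.56256223 -0.10673453  0.13083721] [ 0.024  0.02  -1.   ] [ 0.1 -0.2 -1.5]
pred tip crop px [327. 453.] pred bush mouth px [315. 403.]
[340. 402.]
[315. 426.]
```

View pics/w6.png

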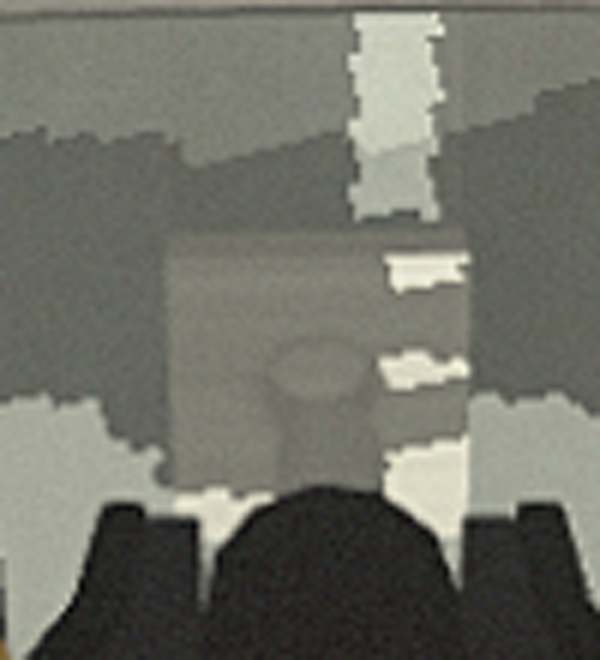

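Run:
```python
import cv2,numpy as np
o=[]
for n in("w5","w6"):
    a=cv2.imread(f"pics/{n}.png",0)[290:520,150:480].astype(float);a=cv2.GaussianBlur(a,(0,0),3)
    o.append(np.clip((a-75)*4.5,0,255).astype(np.uint8))
cv2.imwrite("pics/c6.png",np.hstack(o))
```

```text
(no output)
```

View pics/c6.png

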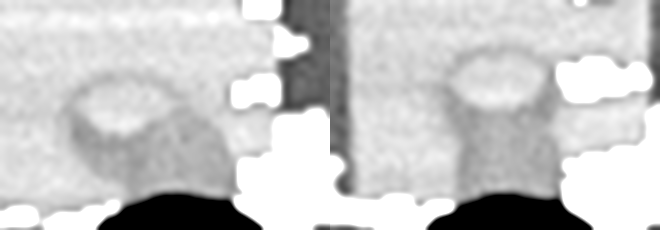

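```bash
cat > ov.py <<'E'
import sys,cv2,numpy as np
from wm import wproj,wray
d=np.load("w.npz");w=dict(mtx=d["mtx"],view=d["view"])
n=sys.argv[1];bx,by=float(sys.argv[2]),float(sys.argv[3]);tip=[float(v) for v in sys.argv[4:7]]
a=cv2.imread(f"pics/{n}.png",0).astype(float);a=cv2.GaussianBlur(a,(0,0),2);a=np.clip((a-70)*3.2,0,255).astype(np.uint8);a=cv2.cvtColor(a,cv2.COLOR_GRAY2BGR)
b=a.copy()
yaw=np.radians(-14.14);c,s=np.cos(yaw),np.sin(yaw)
C=lambda X:(wproj(w,X)-[220,160])*6+2.5
def L(x,y,z):return [bx+c*x-s*y,by+s*x+c*y,z]
def poly(P,col):cv2.polylines(b,[np.round([C(p) for p in P]).astype(int)],True,col,1)
th=np.linspace(0,6.28,60)
for z,col in((.056,(0,0,255)),(.044,(255,0,0))):poly([L(x,y,z) for x,y in((.018,.018),(.018,-.018),(-.018,-.018),(-.018,.018))],col)
poly([L(.00875*np.cos(t),.00875*np.sin(t),.056) for t in th],(0,0,255))
poly([L(.00675*np.cos(t),.00675*np.sin(t),.054) for t in th],(0,160,255))
poly([[tip[0]+.006*np.cos(t),tip[1]+.006*np.sin(t),tip[2]+.002] for t in th],(0,255,0))
poly([[tip[0]+.004*np.cos(t),tip[1]+.004*np.sin(t),tip[2]] for t in th],(0,255,0))
cv2.imwrite("pics/"+sys.argv[7],np.hstack([a[200:540,100:500],b[200:540,100:500]]))
E
python3 ov.py w6 .5624 -.1063 .5641 -.1055 .0696 o6.png
```

```text
(no output)
```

View pics/o6.png

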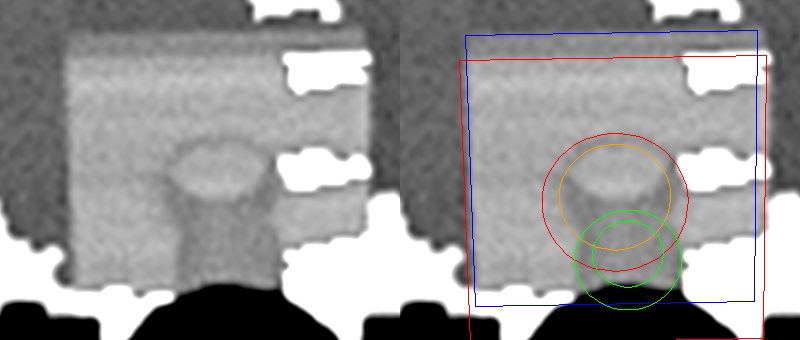

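Request:
apply_moves(xyz=[[0.003,0,-0.0005],[0.003,-0.0005,-0.0005],[0.002,0,0],[0,0,0]], twist=[0,0,0,0], claw=[0,0,0,0])

```text
time_s: 10.55
tcp_pos: [0.5615, -0.1068, 0.1222]
ee_rot: [[0.024, 0.253, 0.967], [0.02, 0.967, -0.253], [-0.999, 0.026, 0.019]]
wrist_force: [-0.0, -1.0, -0.6]
gripper_width: 0.264
```

```bash
python3 wm.py w7.png; python3 ov.py w7 .5625 -.1057 .5641 -.1055 .0696 o7.png
```

```text
tip est [ 0.56305453 -0.10558222  0.06103858] [ 0.56154397 -0.10681834  0.1223075 ] [ 0.025  0.02  -0.999] [0.1 0.1 0.7]
pred tip crop px [327. 455.] pred bush mouth px [319. 436.]
[345. 435.]
[319. 460.]
```

View pics/o7.png

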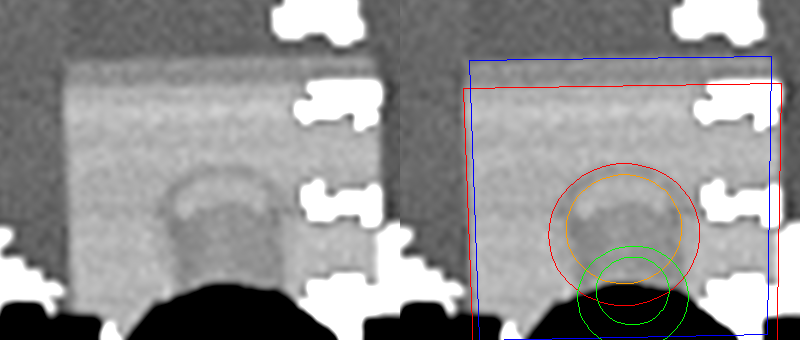

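```bash
python3 ov.py w7 .5625 -.1057 .5625 -.1057 .0610 o7b.png
```

```text
(no output)
```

View pics/o7b.png

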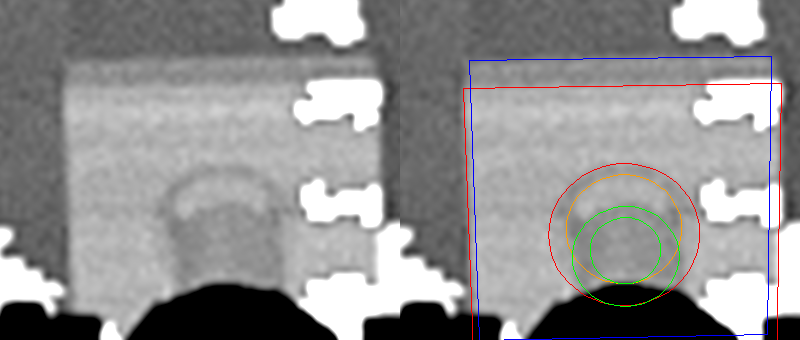

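Request:
apply_moves(xyz=[[0.003,-0.0005,0],[0.003,-0.0003,-0.0002],[0.003,0,0],[0.002,0,0],[0,0,0]], twist=[0,0,0,0,0], claw=[0,0,0,0,0])

```text
time_s: 11.1
tcp_pos: [0.5614, -0.1073, 0.1102]
ee_rot: [[0.024, 0.253, 0.967], [0.02, 0.967, -0.253], [-0.999, 0.026, 0.019]]
wrist_force: [-0.2, 0.8, -0.9]
gripper_width: 0.263
```

```bash
python3 wm.py w8.png
```

```text
tip est [ 0.56299718 -0.10610589  0.04902881] [ 0.5614885  -0.10733954  0.11029782] [ 0.025  0.02  -0.999] [-0.4  0.7 -0.9]
pred tip crop px [327. 454.] pred bush mouth px [325. 472.]
[353. 472.]
[326. 498.]
```

View pics/w8.png

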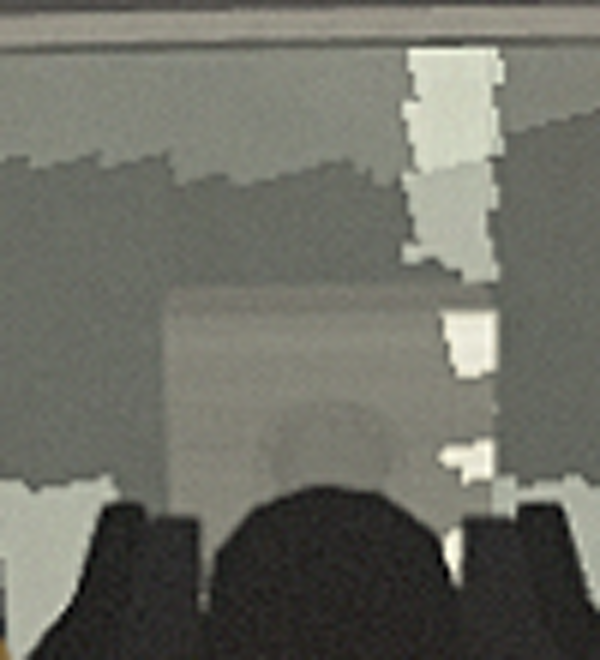

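The pin is 7 mm inside the bushing without force. On down to the strip, softly.

Request:
apply_moves(xyz=[[0.003,0,0],[0.003,0,0],[0.003,0,0],[0.002,0,0],[0.001,0,0],[0,0,0]], twist=[0,0,0,0,0,0], claw=[0,0,0,0,0,0])

```text
time_s: 11.75
tcp_pos: [0.562, -0.107, 0.0973]
ee_rot: [[0.025, 0.253, 0.967], [0.02, 0.967, -0.253], [-0.999, 0.026, 0.019]]
wrist_force: [0.2, -0.5, -0.5]
gripper_width: 0.268
```

```bash
python3 s.py
```

```text
11.75 [ 0.56199491 -0.10703043  0.09732569] [[0.0249, 0.2526, 0.9673], [0.0201, 0.9672, -0.2531], [-0.9995, 0.0258, 0.019]] F [ 0.2 -0.5 -0.5] to bush [-0.0276  0.0015  0.0007]
```

Request:
apply_moves(xyz=[[0.001,0,0],[0.001,0,0]], twist=[0,0], claw=[0,0])

```text
time_s: 11.95
tcp_pos: [0.5623, -0.107, 0.0954]
ee_rot: [[0.026, 0.253, 0.967], [0.02, 0.967, -0.253], [-0.999, 0.026, 0.02]]
wrist_force: [-0.1, -0.6, -0.4]
gripper_width: 0.266
```

Request:
apply_moves(xyz=[[0.001,0,0]], twist=[0], claw=[0])

```text
time_s: 12.05
tcp_pos: [0.5627, -0.1071, 0.0951]
ee_rot: [[0.026, 0.252, 0.967], [0.02, 0.967, -0.253], [-0.999, 0.026, 0.021]]
wrist_force: [-1.6, 0.3, 6.9]
gripper_width: 0.273
```

Request:
apply_moves(xyz=[[0.001,0,0]], twist=[0], claw=[0])

```text
time_s: 12.15
tcp_pos: [0.563, -0.1072, 0.0952]
ee_rot: [[0.027, 0.252, 0.967], [0.019, 0.968, -0.252], [-0.999, 0.025, 0.021]]
wrist_force: [-2.1, 0.8, 6.3]
gripper_width: 0.266
```

Contact with the strip at about 6.5 N. Sliding along the rail's +y (tool +y).

Request:
apply_moves(xyz=[[0.001,0.002,-0.0003],[0.001,0.003,-0.0003],[0.001,0.003,-0.0003],[0.001,0.003,-0.0003]], twist=[0,0,0,0], claw=[0,0,0,0])

```text
time_s: 12.55
tcp_pos: [0.5642, -0.1005, 0.0952]
ee_rot: [[0.026, 0.249, 0.968], [0.012, 0.968, -0.25], [-1.0, 0.018, 0.022]]
wrist_force: [-2.0, -5.0, 5.0]
gripper_width: 0.267
```

Request:
apply_moves(xyz=[[0.001,0.003,-0.0005],[0.001,0.003,-0.0005],[0.001,0.003,-0.0005],[0.001,0.003,-0.0005],[0.001,0.003,-0.0005],[0.001,0.003,-0.0005]], twist=[0,0,0,0,0,0], claw=[0,0,0,0,0,0])

```text
time_s: 13.15
tcp_pos: [0.5666, -0.0894, 0.0952]
ee_rot: [[0.027, 0.246, 0.969], [-0.001, 0.969, -0.246], [-1.0, 0.006, 0.026]]
wrist_force: [-1.5, -3.7, 5.6]
gripper_width: 0.268
```

Request:
apply_moves(xyz=[[0.001,0.0025,-0.0005],[0.001,0.0025,-0.0005],[0.001,0.0025,-0.0005],[0.001,0.0025,-0.0005],[0.001,0.0025,-0.0005]], twist=[0,0,0,0,0], claw=[0,0,0,0,0])

```text
time_s: 13.65
tcp_pos: [0.5681, -0.0823, 0.0952]
ee_rot: [[0.029, 0.244, 0.969], [-0.01, 0.97, -0.244], [-1.0, -0.003, 0.03]]
wrist_force: [-2.1, -4.5, 5.7]
gripper_width: 0.264
```

Request:
apply_moves(xyz=[[0.001,0.0025,-0.0005],[0.001,0.0025,-0.0005],[0.001,0.0025,-0.0005],[0.001,0.0025,-0.0005]], twist=[0,0,0,0], claw=[0,0,0,0])

```text
time_s: 14.05
tcp_pos: [0.5694, -0.0765, 0.0951]
ee_rot: [[0.03, 0.242, 0.97], [-0.018, 0.97, -0.242], [-0.999, -0.01, 0.033]]
wrist_force: [-1.6, -4.4, 5.3]
gripper_width: 0.267
```

Request:
apply_moves(xyz=[[0.001,0.0035,-0.0006],[0.001,0.0035,-0.0006],[0.001,0.0035,-0.0006]], twist=[0,0,0], claw=[0,0,0])

```text
time_s: 14.35
tcp_pos: [0.5708, -0.0681, 0.0941]
ee_rot: [[0.032, 0.242, 0.97], [-0.021, 0.97, -0.242], [-0.999, -0.013, 0.036]]
wrist_force: [0.0, -2.6, -0.1]
gripper_width: 0.267
```

Request:
apply_moves(xyz=[[0.001,0.0035,-0.0006],[0.001,0.0035,-0.0006],[0.001,0.0035,-0.0006]], twist=[0,0,0], claw=[0,0,0])

```text
time_s: 14.65
tcp_pos: [0.571, -0.0629, 0.0932]
ee_rot: [[0.027, 0.238, 0.971], [-0.033, 0.971, -0.237], [-0.999, -0.025, 0.034]]
wrist_force: [-1.3, -15.8, 8.9]
gripper_width: 0.272
```

The tip dropped 2 mm and was stopped sideways at 16 N, so it's in the hole, on the plug. I'll relax the side load and press down.

Request:
apply_moves(xyz=[[0.001,-0.001,0],[0.0015,-0.0005,0]], twist=[0,0], claw=[0,0])

```text
time_s: 14.85
tcp_pos: [0.5719, -0.0652, 0.0927]
ee_rot: [[0.03, 0.238, 0.971], [-0.034, 0.971, -0.237], [-0.999, -0.026, 0.037]]
wrist_force: [-2.6, 0.6, 8.5]
gripper_width: 0.267
```

Request:
apply_moves(xyz=[[0.0015,0,-0.0005],[0.0015,0,-0.0005]], twist=[0,0], claw=[0,0])

```text
time_s: 15.05
tcp_pos: [0.5718, -0.0649, 0.0919]
ee_rot: [[0.031, 0.237, 0.971], [-0.035, 0.971, -0.236], [-0.999, -0.027, 0.039]]
wrist_force: [-3.6, -2.5, 9.7]
gripper_width: 0.266
```

Request:
apply_moves(xyz=[[0.0025,0,-0.001],[0.0025,0,-0.0005]], twist=[0,0], claw=[0,0])

```text
time_s: 15.25
tcp_pos: [0.5718, -0.065, 0.0901]
ee_rot: [[0.034, 0.235, 0.972], [-0.037, 0.972, -0.233], [-0.999, -0.028, 0.042]]
wrist_force: [-3.5, -3.1, 11.2]
gripper_width: 0.266
```

Request:
apply_moves(xyz=[[0.003,-0.0005,-0.0012],[0.003,-0.0005,-0.0012]], twist=[0,0], claw=[0,0])

```text
time_s: 15.45
tcp_pos: [0.5713, -0.0652, 0.0875]
ee_rot: [[0.039, 0.233, 0.972], [-0.038, 0.972, -0.231], [-0.999, -0.028, 0.047]]
wrist_force: [-1.5, -1.7, 10.9]
gripper_width: 0.264
```

Request:
apply_moves(xyz=[[0.003,0,-0.0004],[0.003,0,-0.0004],[0.003,0,-0.0004]], twist=[0,0,0], claw=[0,0,0])

```text
time_s: 15.75
tcp_pos: [0.5714, -0.0653, 0.0832]
ee_rot: [[0.042, 0.23, 0.972], [-0.041, 0.973, -0.229], [-0.998, -0.03, 0.05]]
wrist_force: [-3.7, -3.0, 10.7]
gripper_width: 0.267
```

Request:
apply_moves(xyz=[[0.003,-0.0003,-0.0006],[0.003,-0.0003,-0.0006],[0.002,0,-0.0004]], twist=[0,0,0], claw=[0,0,0])

```text
time_s: 16.05
tcp_pos: [0.5711, -0.0654, 0.0794]
ee_rot: [[0.045, 0.228, 0.973], [-0.042, 0.973, -0.226], [-0.998, -0.031, 0.053]]
wrist_force: [-3.5, -4.3, 10.5]
gripper_width: 0.267
```

Run:
```python
from h import *
t=imaging.capture("top");s=imaging.capture("scene");w=imaging.capture("wrist")
save(s,"s9.png",(130,70,330,240),3.8);save(w,"w9.png",(150,120,400,340),3)
```

```text
(no output)
```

View pics/s9.png

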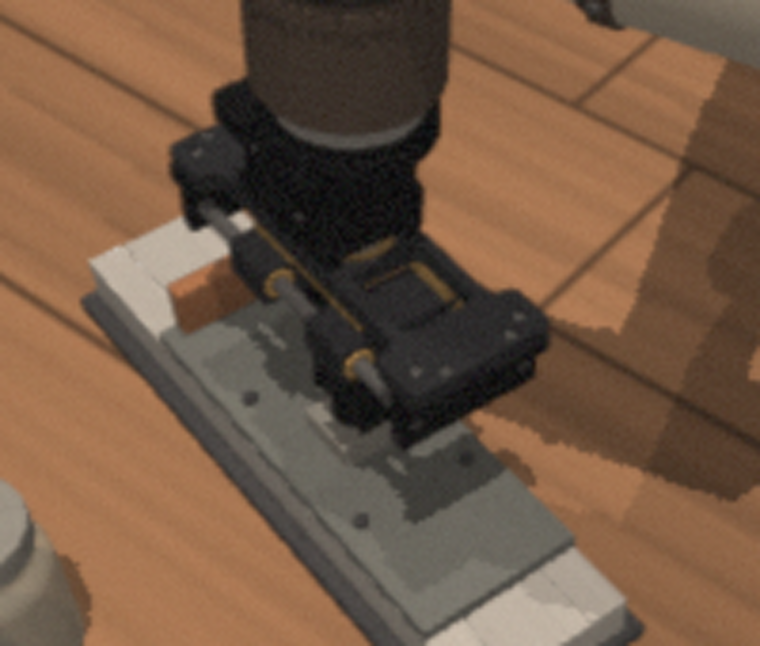

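View pics/w9.png

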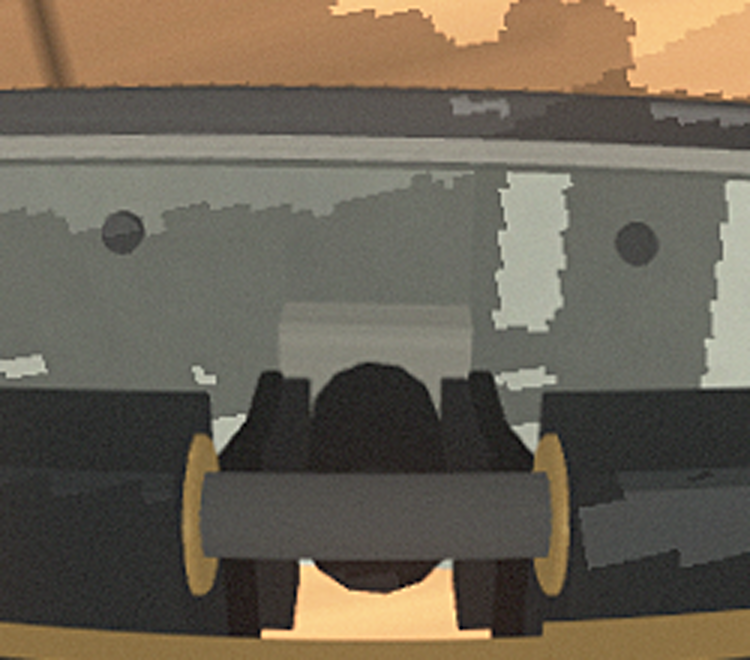

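The stop has slid along, and the knob is about 2 mm above the boss. Last bit, gently.

Request:
apply_moves(xyz=[[0.0025,-0.0004,-0.0006]], twist=[0], claw=[0])

```text
time_s: 16.3
tcp_pos: [0.571, -0.0655, 0.0783]
ee_rot: [[0.046, 0.228, 0.973], [-0.042, 0.973, -0.226], [-0.998, -0.031, 0.054]]
wrist_force: [-2.7, -2.3, 10.8]
gripper_width: 0.267
```

Request:
apply_moves(xyz=[[0.002,-0.0004,-0.0005]], twist=[0], claw=[0])

```text
time_s: 16.4
tcp_pos: [0.5711, -0.0656, 0.0777]
ee_rot: [[0.047, 0.227, 0.973], [-0.043, 0.973, -0.225], [-0.998, -0.031, 0.056]]
wrist_force: [-3.7, -1.7, 12.9]
gripper_width: 0.263
```

Request:
apply_moves(xyz=[[0.002,-0.0004,-0.0005]], twist=[0], claw=[0])

```text
time_s: 16.5
tcp_pos: [0.5711, -0.0656, 0.0776]
ee_rot: [[0.049, 0.226, 0.973], [-0.043, 0.974, -0.224], [-0.998, -0.031, 0.057]]
wrist_force: [-5.5, -1.7, 16.3]
gripper_width: 0.265
```

Force rises with no further motion, at the expected home height. Relaxing and opening.

Request:
apply_moves(xyz=[[0,0,0],[0,0,0],[0,0,0],[0,0,0],[0,0,0],[0,0,0],[0,0,0],[0,0,0],[0,0,0],[0,0,0]], twist=[0,0,0,0,0,0,0,0,0,0], claw=[0,0,0.7,0.7,0.7,0.7,0.7,0.7,0.7,0.7])

```text
time_s: 17.5
tcp_pos: [0.5711, -0.0624, 0.0753]
ee_rot: [[0.048, 0.226, 0.973], [-0.04, 0.974, -0.224], [-0.998, -0.028, 0.056]]
wrist_force: [0.3, -0.7, -0.2]
gripper_width: 0.698
```

Request:
apply_moves(xyz=[[-0.005,0,0],[-0.01,0,0],[-0.015,0,0],[-0.02,0,0],[-0.03,0,0],[-0.04,0,0],[-0.04,0,-0.02],[-0.02,0,-0.04],[0,0,-0.05],[0,0,-0.03],[0,0,0]], twist=[0,0,0,0,0,0,0,0,0,0,0], claw=[0.7,0.7,0.7,0.7,0.7,0.7,0.7,0.7,0.7,0.7,0.7])

```text
time_s: 18.6
tcp_pos: [0.4226, -0.0234, 0.2625]
ee_rot: [[0.059, 0.228, 0.972], [-0.036, 0.973, -0.226], [-0.998, -0.022, 0.065]]
wrist_force: [0.3, 0.8, 0.6]
gripper_width: 0.701
```

```bash
python3 s.py
python3 - <<'E'
from h import *
t=imaging.capture("top");s=imaging.capture("scene");w=imaging.capture("wrist")
save(s,"s10.png",(130,70,330,240),3.8);save(w,"w10.png",s=1.4);save(t,"t10.png",(250,190,425,290),4)
save(s,"s10f.png",s=1.4)
E
```

```text
18.6 [ 0.42257457 -0.02341257  0.26249198] [[0.0587, 0.2277, 0.972], [-0.0362, 0.9735, -0.2259], [-0.9976, -0.0219, 0.0654]] F [0.3 0.8 0.6] to bush [ 0.1484 -0.0458  0.1456]
```

View pics/s10.png

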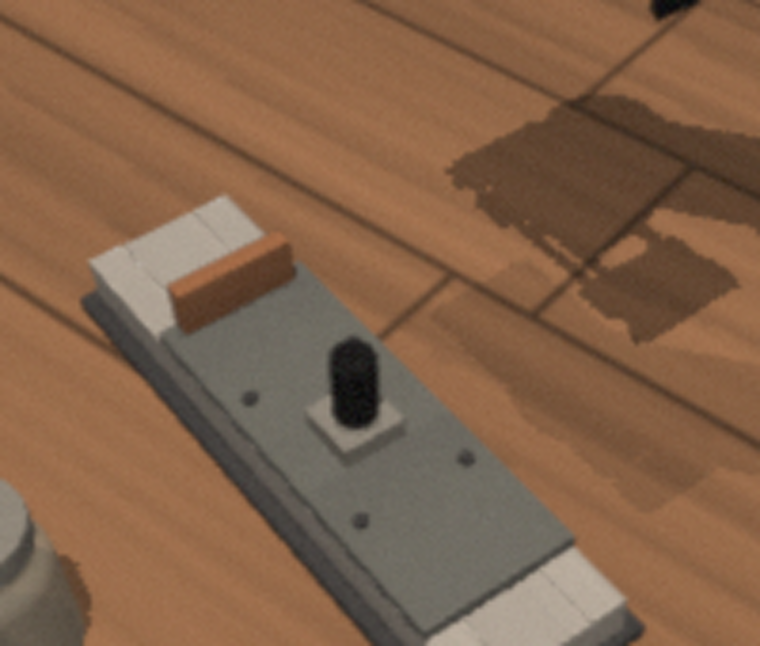

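View pics/w10.png

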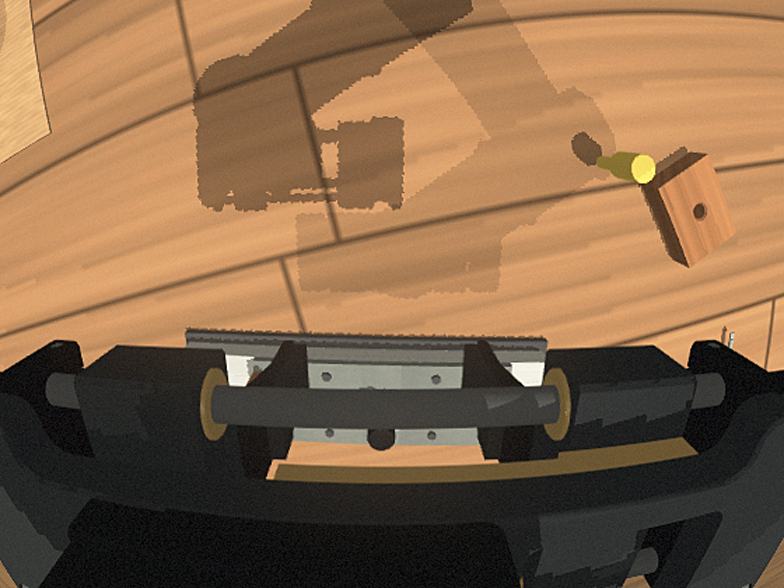

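Run:
```python
from h import *
s=imaging.capture("scene");t=imaging.capture("top")
def seg(p,x0,y0,x1,y1):
    m=(p["pixels"][y0:y1,x0:x1].max(2)<45).astype(np.uint8);n,l,st,c=cv2.connectedComponentsWithStats(m);k=1+np.argmax(st[1:,4]);return st[k]+[x0,y0,0,0,0],c[k]+[x0,y0]
print("obs",seg(s,205,150,245,190))
print("obs top",seg(t,310,210,350,250))
th=np.linspace(0,6.28,80)
for q in(.021,.0225,.024):
  b=np.array([.5668+.2443*q,-.0857+.9697*q])
  for dz in(0,.003):
    P=np.array([proj(s,np.array([b[0]+.012*np.cos(a),b[1]+.012*np.sin(a),z+dz])) for a in th for z in(.056,.098)])
    print(q,dz,P.min(0),P.max(0))
```

```text
obs (array([217, 160,  12,  22, 226]), array([222.85840708, 170.60619469]))
obs top (array([326, 231,   9,   9,  61]), array([330.44262295, 234.78688525]))
0.021 0 [214.99844655 159.10679803] [229.76805149 183.86040724]
0.021 0.003 [214.84029224 157.97179416] [229.66273347 182.83118271]
0.0225 0 [215.46022275 159.57933335] [230.22207698 184.34339663]
0.0225 0.003 [215.30341714 158.44479323] [230.11806964 183.3147524 ]
0.024 0 [215.92272125 160.05274207] [230.67691237 184.82725637]
0.024 0.003 [215.76738819 158.91866936] [230.57422056 183.79919622]
```

View pics/s10f.png

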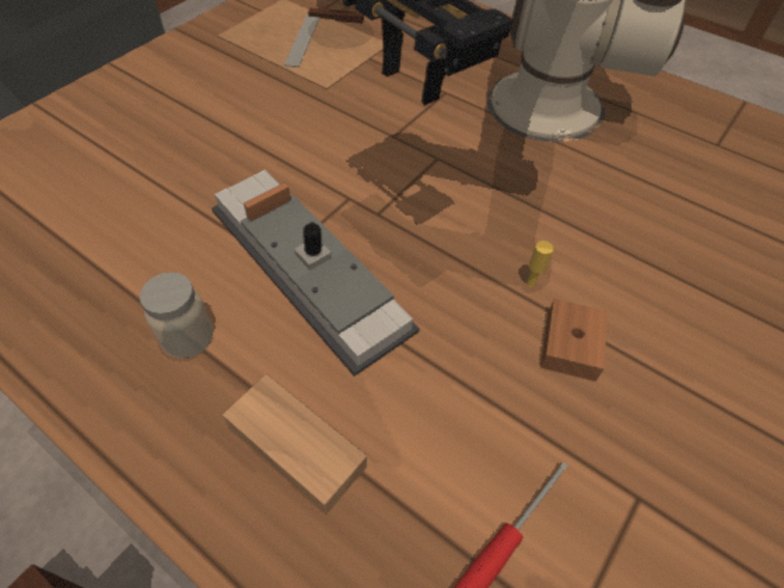

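The knob sits flush and upright on the boss at (313,245), the stop has slid over, and nothing else has moved. The arm is clear, so I'm handing in.

```bash
python3 -c "
from h import *
print(job.finish_job())"
```

```text
the job is handed in; nothing more can be done
None
```

The locking pin is in the hidden hole and, by my checks, fully home. I handed the job in at about 19 s of the 61 s allowed; no verdict is reported.

- **What I did:** I took the black pin from the wooden block and lowered it through the bushing onto the strip. I then slid pin and stop together along the rail, pressing with about 5–6 N. The tip dropped about 42 mm along, near local y = +22 mm. I pushed it home with about 11 N, rising to 16 N when the knob seated, then let go and backed away.
- **Height:** the tool stopped 17.6 mm below its height with the pin standing on the strip; 18 mm was expected.
- **Final pictures:** the knob looks upright and flush on the bushing. Its outline roughly matches the projection for a seated knob, but that fit is too coarse to settle the last 3 mm. The stop has moved, and the jar, offcut, screwdriver and yellow look-alike appear undisturbed.
- **What was off:**
  - The tool had tilted about 3.7° by the time I released the pin.
  - There was a brief 16 N sideways load when the tip caught in the hole.
  - The scene and top cameras disagreed by about 3 mm, so I used the wrist camera for the final alignment.

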